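Restack the antenna drive's brake plates and start its test

ROBOT

A 6-joint arm with a two-finger parallel gripper is mounted at the origin on the work surface. World frame = base frame: x ahead of the robot, y to its left, z up, the work surface at z = 0. Lengths are in m, angles in degrees, forces in N, time in s.
With the tool pointing down it reaches from about 0.325 to 0.775 m from the base axis. Payload 5.5 kg.
Tool frame: the origin (TCP) lies at the very end of the fingers, on their centre line; the grasp point (between the pads) lies 19 mm behind it (robot.grip_point_offset is the distance from the TCP to the grasp point, in m); z points along the fingers, y is the direction in which the jaws open and shut (so a half turn about z gives the same grasp; the last joint's range is limited). The gripper opens to 85 mm and grips with 20 to 120 N. Pads are 22 mm wide; open, the fingers measure 114 mm over their backs; the gripper's body (76 mm by 85 mm) begins 54 mm behind the grasp point. The pads swing forward as they close: fully open they stand 13 mm farther back than shut.
Start: joints at [-80.426, 5.22, 70.514, -0, 104.267, -3.249], TCP at [0.133, -0.585, 0.231] pointing down, gripper open.
Joint ranges: [-164.24, 164.24], [-49.07, 125.15], [9.68, 141.18], [-86.29, 266.29], [3.28, 154.24], [-151.56, 151.56]. Speed limits (degrees/s): [147.25, 147.25, 172.46, 180, 180, 180].

INTERFACE

Orientations are given as a 3x3 rotation matrix whose columns are the frame's x, y, z axes.
In Python, from workcell import robot gives the robot as it stands.
- The arm moves only by the shell command python3 -m jog 'ROWS'. ROWS is JSON, a list of rows, each a list of 3 entries, a list of its own where there are three numbers: the shift along the tool's x, y, z in mm, then the turn, a rotation vector about the tool's x, y, z in rad, then the opening in per cent of the stroke, from 0 (shut) to 100 (fully open). A call has 1 to 12 rows; each row shifts and turns the pose as measured when the row begins, along the tool's axes as they then stand; what a row does not reach is not made up. A row lasts 1/10 s, in which the tool goes at most 50 mm and 8.59 degrees, less where a joint would pass 70% of its speed; a pose out of reach is approached as far as the arm can. A call with a gripper value outside its range is refused whole. The fingers move at their own pace and stop on an object; the grip force is fixed at half the most. Time passes only in rows, so rows that do not move let the fingers close. It gives the time, the measured TCP pose, the force and the opening at its end, in the units of the state.
- robot.observe(): the state, without advancing time (a new reading comes with each control period).
- robot.grab_frame(name): name is "scene" or "top"; returns a dict with "img" (420x560x3 uint8, red, green, blue), "z_map" (420x560 float32, m along the optical axis (not along the pixel's ray), 0 where there is no reading), "camera_matrix" (3x3 intrinsics, pixels), "position" and "orientation" of the camera in the world. Camera axes: x right, y down, z forward; pixel columns grow to the right and rows downward; lengths in m; the calibration is good to about 2 mm. A picture is of the moment at which its call begins.
- robot.close_job(): hands the job in, once; it reports no verdict.
The state is a dict: "time": time; "joint_positions": joint angles; "qvel": joint speeds; "effort": joint torques, N m; "position": TCP position; "tcp_rot": TCP orientation; "force": force on the tool from outside, world axes, zero at the start; "torque": the same for the moment, N m; "width": opening from 0.0 (shut) to 1.0 (fully open).
Only numpy, scipy, OpenCV 4.12 (cv2) and the standard library are available. Lean on these libraries where they do the work, as an engineer would, in place of code of your own. Each camera call takes 0.05 s, during which the arm holds its last target. There are 200 camera calls.

TASK

Put the bright steel separator plate and then the orange-brown brake disc onto the slanted splined hub of the antenna drive, each fully home on the plate below it, with tabs alternating: every plate's tab points opposite to the tab of the plate under it. With both plates on, press the red button on the black panel all the way and let it come up, then do the same with the white button. Leave the remote control, the adapter and the spanner where they are.

Things in the scene. Friction and masses are not known exactly. Their poses are not given: they have to be found in the camera images.
- hub: Splined hub, fixed, leaning 30 degrees from vertical roughly away from the robot. Origin: on the hub axis at the seat (top face of the orange-brown plate already on it), 100 mm above the work surface. z: along the axis, outwards (up and away from the robot). x: in the plane of the plates, up the slope, towards the robot. y: level. Separator's tab belongs along +x of the hub, the disc's along -x.
- separator: Bright steel separator plate, loose, about 90 g: octagon 56 mm across flats, 8 mm thick, with a 16 mm wide steel tab in its plane. Origin: centre of the bore, on the underside. z: up. x: along the tab, whose end is 47 mm from the centre; flats face +y and -y (grip there). Starts flat on one of the two pads. Home, its underside is at the hub's origin.
- hub_tip (a point): Tip of the hub on its axis, 33 mm out of the seat. Aluminium core 20 mm in diameter, coned over the last 8 mm; four straight splines along +x, -x, +y, -y of the hub, 6 mm wide, out to 16.5 mm from the axis, reaching 25 mm above the seat.
- drive: Fixed drive base under the hub, blue, 110 mm wide; origin on the work surface under the hub's origin. The plate already on the hub is a orange-brown octagon 50 mm across flats, 8 mm thick, fixed, its dark tab pointing along the hub's -x (down the slope) out to 47 mm. Below it a 44 mm round neck 32 mm long, then the 72 mm motor housing.
- separator_bore (a point): Centre of the separator's bore at its upper face, 8 mm above its origin. Bore 40 mm wide, four teeth at 45 degrees to x and y, 10 mm wide, reaching in to 14 mm from the centre; the hub's splines pass between them with about 3 mm to spare, so it fits in four orientations, only one with the tab pointing right. The disc's bore is the same.
- pad_left: Round black rubber pad, fixed, 48 mm in diameter, 16 mm high, on the robot's left (+y); one plate starts on it. Origin under its centre.
- pad_right: The equal pad on the robot's right (-y); the other plate starts on it.
- separator_tab (a point): A point on the separator's tab, 45 mm from its centre along its x, at half thickness.
- disc: Orange-brown brake disc with a dark steel tab, loose, about 100 g: octagon 62 mm across flats, 8 mm thick, same bore and axes as the separator (x along the tab, tab end 50 mm from the centre, flats facing +y and -y, origin at the centre of the underside). Starts flat on the other pad. Home on the separator, its underside is 8 mm above the hub's origin along the hub's z.
- disc_tab (a point): A point on the disc's tab, 48 mm from its centre along its x, at half thickness.
- red_button_top (a point): Centre of the top of the red push button, 24 mm in diameter, pressed straight down. It stands on the half farther from the robot of a flat black monitor panel 84 x 100 mm, 26 mm high; 50 mm from the white button.
- white_button_top (a point): Centre of the top of the white push button beside the red one, same kind.
- red_button (a joint): Travel of the red button in m: 0 up, 0.006 fully down; springs back; fully down takes about 5 N.
- white_button (a joint): Travel of the white button in m: 0 up, 0.006 fully down; springs back; fully down takes about 5 N.
- remote: White plastic remote control lying loose, 150 x 44 x 18 mm, long along its x; origin under its centre. A bystander.
- adapter: Grey aluminium antenna adapter, loose: 50 mm square flange with a round spigot, 38 mm high; origin under its centre. A bystander.
- spanner: Steel spanner lying loose, 150 mm long along its x. A bystander.
Mind the look-alikes: they are no part of the job. Leave any yellow look-alike of the separator alone.

How it is judged (in metres and radians):
On the way, in this order (a step that is already met when the one before it is completed fails the run):
1. the separator is home on the hub, its tab up the slope (opposite to the fitted plate's) (z of separator in the frame of hub between -0.003 and 0.003 m and x of separator in the frame of hub between -0.005 and 0.005 m and y of separator in the frame of hub between -0.005 and 0.005 m and angle between the z axis of separator and the z axis of hub, either way round below 0.14 rad and x of separator_tab in the frame of hub above 0.035 m), for 0.2 s.
2. the disc is home on the separator, its tab down the slope (all of step 1 and z of disc in the frame of hub between 0.005 and 0.011 m and x of disc in the frame of hub between -0.005 and 0.005 m and y of disc in the frame of hub between -0.005 and 0.005 m and angle between the z axis of disc and the z axis of hub, either way round below 0.14 rad and x of disc_tab in the frame of hub below -0.035 m), for 0.2 s.
3. the red button is pressed down (all of step 2 and value of joint red_button above 0.004 m and value of joint white_button below 0.0015 m), for 0.02 s.
4. the red button is up again (value of joint each of red_button, white_button below 0.0015 m), for 0.02 s.
5. the white button is pressed down (all of step 2 and value of joint white_button above 0.004 m and value of joint red_button below 0.0015 m), for 0.02 s.
At the end, for the whole second after the job is handed in: Separator home on the seat, tab up the slope; disc home on it, tab down the slope: heights within 3 mm, centres within 5 mm of the axis each way, square within 8 degrees, at rest. Both buttons up. Remote, adapter and spanner within 25 mm of their start (all of step 2 and all of step 4 and linear speed of each of separator, disc below 0.02 m/s and distance of each of remote, adapter, spanner from where it was at the start of the episode below 0.025 m); the robot touches nothing.
It fails at once if a button is pressed before both plates are on the hub (value of joint any of red_button, white_button above 0.003 m and not ((z of separator in the frame of hub between -0.003 and 0.003 m and x of separator in the frame of hub between -0.005 and 0.005 m and y of separator in the frame of hub between -0.005 and 0.005 m and angle between the z axis of separator and the z axis of hub, either way round below 0.14 rad and x of separator_tab in the frame of hub above 0.035 m) and (z of disc in the frame of hub between 0.005 and 0.011 m and x of disc in the frame of hub between -0.005 and 0.005 m and y of disc in the frame of hub between -0.005 and 0.005 m and angle between the z axis of disc and the z axis of hub, either way round below 0.14 rad and x of disc_tab in the frame of hub below -0.035 m))).
It fails at once if both buttons are pressed at once (value of joint each of red_button, white_button above 0.003 m).
It fails at once if the remote is moved by more than 25 mm (distance of remote from where it was at the start of the episode above 0.025 m).
It fails at once if the adapter is moved by more than 25 mm (distance of adapter from where it was at the start of the episode above 0.025 m).
It fails at once if the spanner is moved by more than 25 mm (distance of spanner from where it was at the start of the episode above 0.025 m).
It also fails if it takes over 72 s, if anything falls off the work surface, if the arm or the gripper's body presses on something with over 40 N, if the wrist force passes 120 N, or if a joint passes its speed limit or range.

## Working session

There is one attempt and no reset: what is moved stays moved. The work goes in short steps, Python scripts to look and compute and a shell command to move; the robot and the scene stay as the last step left them, time stands still between calls to the robot, and variables do not carry over. Pictures are saved under pics/ and viewed, about 8 in all and at most 12, crops included, and the job is handed in when it is done.

```bash
mkdir -p pics; ls; python3 - <<'E'
from workcell import robot
import cv2,numpy as np
for n in("scene","top"):
    f=robot.grab_frame(n); cv2.imwrite(f"pics/{n}0.png",cv2.resize(f["img"][:,:,::-1],(784,588),interpolation=cv2.INTER_CUBIC)); np.savez(f"{n}0.npz",**f)
    print(n,f["camera_matrix"],f["position"],f["orientation"])
print(robot.observe(),robot.grip_point_offset)
E
```

```text
pics
scene [[531.93548907   0.         283.06936329]
 [  0.         531.93548907 211.44509369]
 [  0.           0.           1.        ]] [ 1.27287468 -0.27293948  0.98595373] [[ 0.25274371  0.74645506 -0.61556921]
 [ 0.9675069  -0.19029089  0.16649254]
 [ 0.00714199 -0.6376474  -0.77029526]]
top [[437.68228072   0.         275.15468035]
 [  0.         437.68228072 206.75967867]
 [  0.           0.           1.        ]] [ 0.35261785 -0.08170051  1.0200101 ] [[ 0.04918146 -0.974039    0.22097331]
 [-0.9987846  -0.04868023  0.00771698]
 [ 0.0032404  -0.22108428 -0.97524932]]
{'time': 0.1, 'joint_positions': array([-8.04259248e+01,  5.25964901e+00,  7.05743216e+01, -2.78094106e-04,
        1.04268354e+02, -3.24980331e+00]), 'qvel': array([ 0.02922971, -0.15253551, -0.22025689, -0.02150752,  0.01762656,
        0.01348719]), 'effort': array([ 3.21855412e-03, -4.60219395e+01, -4.19216788e+01, -6.19323396e-05,
        1.06875665e-02,  1.29614207e-05]), 'position': array([ 0.13311524, -0.58478363,  0.23026152]), 'tcp_rot': array([[ 9.75057216e-01,  2.21953450e-01, -3.01674889e-04],
       [ 2.21953634e-01, -9.75055632e-01,  1.76024820e-03],
       [ 9.65433607e-05, -1.78330055e-03, -9.99998405e-01]]), 'force': array([ 0.72454408, -0.91141603, -0.36793326]), 'torque': array([-0.01853601,  0.01553785, -0.01641256]), 'width': 1.00216140152971} 0.0187
```

View pics/top0.png

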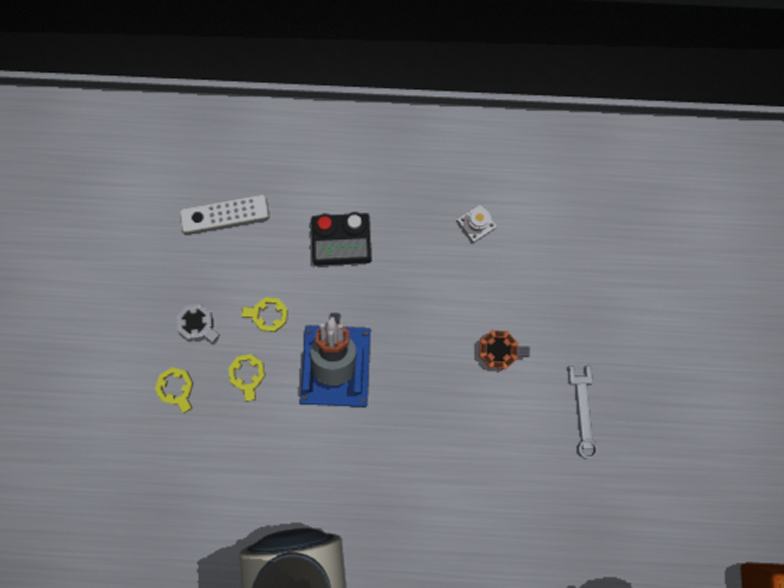

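View pics/scene0.png

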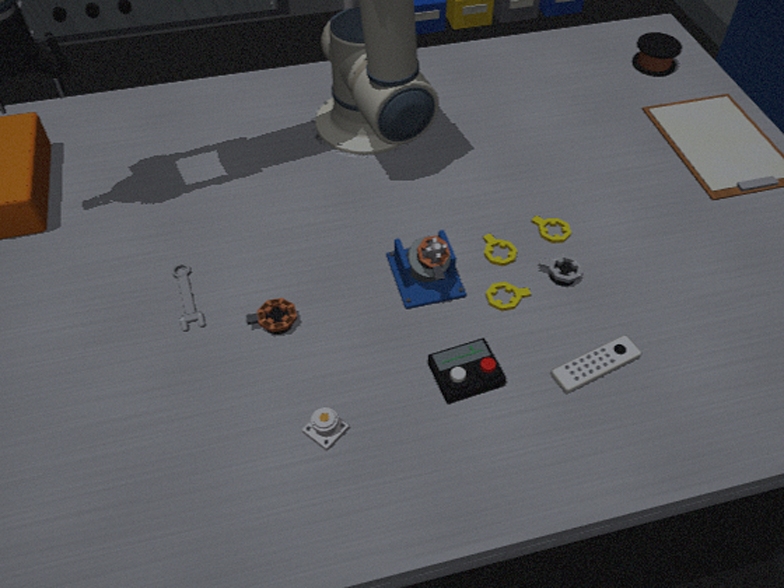

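Top view, in the 784-wide picture: the candidates for the separator are the steel plate at (195,322) and yellow ones at (268,314), (246,373) and (174,386). The steel one fits, because it is bright steel and sits on a black pad. The disc is at (499,350), the hub at about (333,340) and the red and white buttons at (325,223) and (354,221). Next I'll confirm with enlarged crops.

```bash
cat > h.py <<'E'
import numpy as np
from workcell import robot
def cloud(f):
    K=f["camera_matrix"]; z=f["z_map"]; v,u=np.mgrid[:z.shape[0],:z.shape[1]]
    p=np.stack([(u-K[0,2])/K[0,0]*z,(v-K[1,2])/K[1,1]*z,z],-1)
    return p@np.array(f["orientation"]).T+f["position"]
def proj(f,p):
    q=(np.atleast_2d(p)-f["position"])@np.array(f["orientation"]); K=f["camera_matrix"]
    return q[:,:2]/q[:,2:]*[K[0,0],K[1,1]]+[K[0,2],K[1,2]]
def atz(f,uv,z):
    K=f["camera_matrix"]; uv=np.atleast_2d(uv); d=np.c_[(uv-[K[0,2],K[1,2]])/[K[0,0],K[1,1]],np.ones(len(uv))]@np.array(f["orientation"]).T
    return f["position"]+d*((z-f["position"][2])/d[:,2])[:,None]
E
python3 - <<'E'
import numpy as np,cv2
from h import *
T=dict(np.load("top0.npz"));S=dict(np.load("scene0.npz"))
def crop(f,u,v,w=64,h=48,k=6):
    return cv2.resize(f["img"][v-h//2:v+h//2,u-w//2:u+w//2,::-1],None,fx=k,fy=k,interpolation=cv2.INTER_CUBIC)
a=np.vstack([np.hstack([crop(T,139,230),crop(T,356,250)]),np.hstack([crop(T,238,248),crop(S,308,183)])])
cv2.imwrite("pics/c1.png",a)
for n,f,u,v in(("sep",T,139,230),("disc",T,356,250),("sep",S,404,193),("disc",S,197,225)):
    P=cloud(f); w=P[v-35:v+35,u-35:u+35].reshape(-1,3); c=f["img"][v-35:v+35,u-35:u+35].reshape(-1,3).astype(int)
    z=w[:,2]; ok=(z>.019)&(z<.03)&~((c[:,0]>140)&(c[:,2]<90)); print(n,ok.sum(),np.percentile(z[ok],[10,50,90]))
    q=w[ok]; d=q[:,:2]-np.median(q[:,:2],0); q=q[np.hypot(*d.T)<.07]
    print(cv2.minAreaRect((q[:,:2]*1000).astype(np.float32)), q.min(0),q.max(0))
E
```

```text
sep 381 [0.02098262 0.02352328 0.02596768]
((506.29595947265625, 234.03453063964844), (67.14485168457031, 61.65193176269531), 14.655404090881348) [0.47915709 0.19785479 0.01901414] [0.53925793 0.26789279 0.02894692]
disc 404 [0.0208611  0.02356782 0.0260519 ]
((487.5085754394531, -269.8167724609375), (71.8795166015625, 68.8028564453125), 46.937774658203125) [ 0.45775398 -0.31410711  0.0190295 ] [ 0.5196137  -0.23288373  0.02877458]
sep 294 [0.02030572 0.02289757 0.02517689]
((506.8466796875, 235.0560302734375), (72.2614974975586, 60.8353385925293), 24.327003479003906) [0.48013043 0.1953712  0.01905529] [0.54151054 0.2678846  0.02808117]
disc 433 [0.02092083 0.02379169 0.02613005]
((486.5375671386719, -270.9309997558594), (79.34300994873047, 66.79915618896484), 55.62845230102539) [ 0.45645774 -0.31458165  0.01903062] [ 0.52435461 -0.23370628  0.02870856]
```

View pics/c1.png

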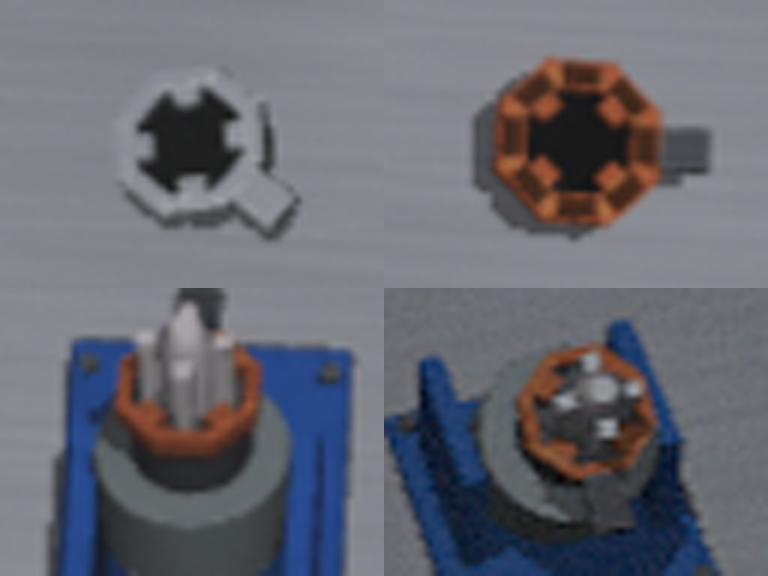

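The crops confirm the bright steel plate with its tab pointing lower-right (top left), the orange disc with its tab pointing right (top right) and the hub with four splines (bottom). Next I'll fit the poses.

```bash
cat > fit.py <<'E'
import numpy as np,cv2
from h import *
from scipy.optimize import minimize
from scipy.ndimage import label,binary_fill_holes
T=dict(np.load("top0.npz"));S=dict(np.load("scene0.npz"))
SH=3
def oct(af): a=np.radians(np.arange(8)*45+22.5); return af/2/np.cos(np.pi/8)*np.c_[np.cos(a),np.sin(a)]
def prism(p,z0,z1): return np.vstack([np.c_[p,np.full(len(p),z)] for z in(z0,z1)])
def tab(L,w=.016): return np.array([[.02,-w/2],[L,-w/2],[L,w/2],[.02,w/2]])
def circ(d,n=24): a=np.arange(n)/n*2*np.pi; return d/2*np.c_[np.cos(a),np.sin(a)]
def sil(f,parts,k=8):
    m=np.zeros((420*1,560*1),np.uint8)
    uv=[proj(f,p) for p in parts]; a=np.vstack(uv); lo=np.floor(a.min(0)).astype(int)-6; hi=np.ceil(a.max(0)).astype(int)+7
    m=np.zeros(((hi-lo)*k)[::-1],np.uint8)
    for q in uv:
        h=cv2.convexHull((((q-lo+.5)*k)-.5).astype(np.float32))
        cv2.fillPoly(m,[np.round(h*2**SH).astype(np.int32)],1,shift=SH)
    return lo,hi,m.reshape(hi[1]-lo[1],k,hi[0]-lo[0],k).mean((1,3))
def cost(fs,masks,parts):
    c=0
    for f,M in zip(fs,masks):
        lo,hi,m=sil(f,parts); W=np.zeros(M.shape); W[lo[1]:hi[1],lo[0]:hi[0]]=m
        c+=np.abs(W-M).sum()/M.sum()
    return c
def comp(m,u,v):
    L,n=label(m); w=L[v-12:v+13,u-12:u+13]; ids=np.bincount(w[w>0]); return binary_fill_holes(L==ids.argmax())
def yawM(x,y,a): 
    c,s=np.cos(a),np.sin(a); R=np.array([[c,-s,0],[s,c,0],[0,0,1]]); return lambda p:p@R.T+[x,y,0]
def fit(fun,fs,ms,x0,steps):
    best=None
    for _ in range(3):
        sx=np.vstack([x0]+[np.array(x0)+np.eye(len(x0))[i]*steps[i] for i in range(len(x0))])
        r=minimize(lambda q:cost(fs,ms,fun(q)),x0,method="Nelder-Mead",options=dict(initial_simplex=sx,xatol=1e-5,fatol=1e-5)); x0=r.x
    return r.x,r.fun
E
cat > fitrun.py <<'E'
from fit import *
def plate(af,L):
    def g(q):
        t=yawM(*q); return [t(prism(oct(af),.016,.024)),t(prism(tab(L),.016,.024)),t(prism(circ(.048),.01,.016))]
    return g
for n,af,L,uT,uS,x0 in(("sep",.056,.047,(139,230),(404,193),[.506,.234,np.radians(-131)]),("disc",.062,.050,(356,250),(197,225),[.487,-.272,np.radians(-91)])):
    ms=[comp(cloud(f)[...,2]>.010,*u) for f,u in((T,uT),(S,uS))]
    for fs,mm in(([T],ms[:1]),([S],ms[1:]),([T,S],ms)):
        q,c=fit(plate(af,L),fs,mm,x0,[.003,.003,.1]); print(n,np.round(q[:2]*1000,1),np.degrees(q[2]).round(1),round(c,3))
# hub: orange mask of fitted plate
for k,(n,f,u) in enumerate((("top",T,(238,243)),("scene",S,(309,181)))):
    im=f["img"].astype(int); o=(im[...,0]>1.6*im[...,2])&(im[...,0]>60); 
    v,uu=np.nonzero(comp(o,*u)); print(n,"orange",len(v),uu.min(),uu.max(),v.min(),v.max())
    P=cloud(f); w=P[u[1]-40:u[1]+40,u[0]-40:u[0]+40]; i=np.unravel_index(w[...,2].argmax(),w.shape[:2]); print("tip",w[i],i)
    b=(im[...,2]>1.6*im[...,0])&(P[...,2]<.3)&(P[...,0]>.2)&(P[...,0]<.6)&(abs(P[...,1])<.12); q=P[b]; print("blue z",np.percentile(q[:,2],[5,50,95,100]))
    lo=q[q[:,2]<.025]; print(cv2.minAreaRect((lo[:,:2]*1000).astype(np.float32)))
    hi=q[q[:,2]>.03]; print("walls",hi.min(0) if len(hi) else 0,hi.max(0) if len(hi) else 0)
E
python3 fitrun.py
```

```text
sep [510.7 238.5] -124.1 0.042
sep [512.3 237.8] -124.8 0.046
sep [511.2 238.2] -124.2 0.106
disc [ 489.2 -264.2] -91.5 0.037
disc [ 489.9 -264.8] -92.1 0.042
disc [ 489.7 -264.5] -91.8 0.083
top orange 170 225 248 234 251
tip [ 0.35261785 -0.08170051  1.0200101 ] (np.int64(4), np.int64(6))
blue z [0.00666223 0.01040869 0.06092511 0.0916072 ]
((450.3786926269531, 3.3495559692382812), (128.6154327392578, 110.25183868408203), 0.6060459613800049)
walls [ 0.40577424 -0.0434602   0.0301487 ] [0.50025899 0.04703802 0.0916072 ]
scene orange 151 298 320 169 190
tip [ 1.27287468 -0.27293948  0.98595373] (np.int64(0), np.int64(3))
blue z [0.0053291  0.01092312 0.1485286  0.23094153]
((432.9751892089844, 2.9386749267578125), (115.4188003540039, 173.2245330810547), 88.96173858642578)
walls [ 0.20035464 -0.04444007  0.03009432] [0.52500875 0.0719033  0.23094153]
```

```bash
cat > hub.py <<'E'
from fit import *
def pose(q):
    x,y,a=q; z=np.array([.5*np.cos(a),.5*np.sin(a),np.sqrt(.75)]); yy=np.cross(z,[-np.cos(a),-np.sin(a),0]); yy/=np.linalg.norm(yy); xx=np.cross(yy,z)
    return np.array([x,y,.1]),np.c_[xx,yy,z]
def model(q):
    o,R=pose(q); L=[prism(oct(.050),-.008,0),prism(tab(.047)*[-1,1],-.008,0),np.vstack([prism(circ(.02),0,.025),prism(circ(.008),.033,.033)])]
    for k in range(4):
        c,s=[(1,0),(0,1),(-1,0),(0,-1)][k]; p=np.array([[0,-.003],[.0165,-.003],[.0165,.003],[0,.003]]); L.append(prism(p@np.array([[c,s],[-s,c]]),0,.025))
    return [p@R.T+o for p in L]
if __name__=="__main__":
    q=np.array([.45,.003,0.]); 
    for it in range(4):
        o,R=pose(q); ms=[]
        for f in(T,S):
            l=(cloud(f)-o)@R; r=np.hypot(l[...,0],l[...,1]); im=f["img"].astype(int)
            org=(im[...,0]>1.5*im[...,2])&(im[...,0]>50)&(r<.05)&(abs(l[...,2])<.03)
            m=((l[...,2]>-.007)&(r<.055)&(l[...,2]<.045))|org; m&=f["z_map"]>0
            ms.append(binary_fill_holes(m))
        out=[]
        for fs,mm in(([T],ms[:1]),([S],ms[1:]),([T,S],ms)):
            w,c=fit(model,fs,mm,q,[.004,.004,.1]); out.append((np.round(w[:2]*1000,1),np.degrees(w[2]).round(1),round(c,3)))
        q=w
    print(out); vis=[]
    for f,m in((T,ms[0]),(S,ms[1])):
        im=f["img"][:,:,::-1].copy(); c=proj(f,o).astype(int)[0]; k=8
        cr=cv2.resize(im[c[1]-34:c[1]+34,c[0]-24:c[0]+24],None,fx=k,fy=k,interpolation=cv2.INTER_CUBIC)
        for p in model(q): 
            h=cv2.convexHull(((proj(f,p)-c+[24.5,34.5])*k).astype(np.float32)); cv2.polylines(cr,[h.astype(int)],True,(0,255,0),1)
        vis.append(cr)
    cv2.imwrite("pics/hubfit.png",np.hstack(vis))
    for n,rad in(("red",0),("white",1)):
        for f in(T,S):
            im=f["img"].astype(int); P=cloud(f); reg=(P[...,2]>.026)&(P[...,2]<.06)&(P[...,0]>.55)&(P[...,0]<.8)&(abs(P[...,1])<.1)
            m=reg&((im[...,0]>2*im[...,1])&(im[...,0]>90) if n=="red" else im.min(-1)>120); p=P[m]; print(n,m.sum(),p.mean(0).round(4) if m.sum() else 0, np.median(p[:,2]) if m.sum() else 0)
E
python3 hub.py
```

```text
[(array([486. ,   2.3]), np.float64(1.5), np.float64(0.044)), (array([487.2,   1.7]), np.float64(0.9), np.float64(0.054)), (array([486.2,   2.1]), np.float64(1.1), np.float64(0.109))]
red 74 [0.6831 0.0337 0.047 ] 0.04684475105032898
red 74 [0.6854 0.0314 0.047 ] 0.04732382397053769
white 63 [ 0.6883 -0.0161  0.0473] 0.04778213788732921
white 65 [ 0.6906 -0.018   0.0475] 0.04759956718600156
```

View pics/hubfit.png

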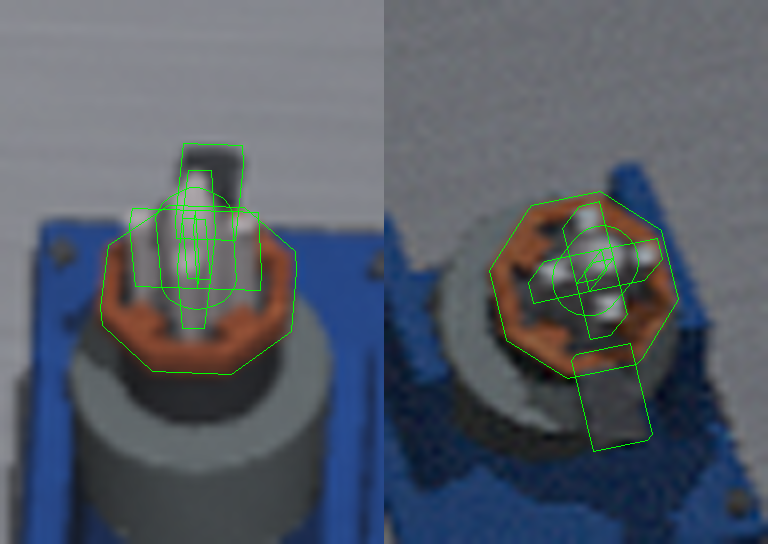

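Hub fit is excellent: the outlines coincide in both views, and its axis is about (486, 2) with yaw 1°. The helper below works out the rows for each move.

```bash
cat > go.py <<'E'
import sys,numpy as np
from scipy.spatial.transform import Rotation as Ro
from hub import pose
from workcell import robot
HUB=np.array([.4864,.0021,np.radians(1.1)])
def down(az): a=np.radians(az); x=np.array([np.cos(a),np.sin(a),0]); z=np.array([0,0,-1.]); return np.c_[x,np.cross(z,x),z]
def hubR(sx): # tool x = sx*hub x, tool z=-hub z
    o,R=pose(HUB); z=-R[:,2]; x=sx*R[:,0]; return np.c_[x,np.cross(z,x),z]
def hubP(h): o,R=pose(HUB); return o+R@(np.array(h)/1000.)
def plan(p,R,n=None,show=True):
    s=robot.observe(); p0=np.array(s["position"]);R0=np.array(s["tcp_rot"]); rv=Ro.from_matrix(R0.T@R).as_rotvec(); d=(np.array(p)-p0)*1000
    m=int(np.ceil(max(np.linalg.norm(d)/45,np.degrees(np.linalg.norm(rv))/8,1))); n=n or m
    print("t",round(s["time"],2),"pos",(p0*1000).round(1),"F",np.round(s["force"],1),"w",round(s["width"],3),"d",d.round(1),"rv",rv.round(3),"n",n)
    for i in range(n):
        Ri=R0@Ro.from_rotvec(rv*i/n).as_matrix(); print((Ri.T@d/n).round(0 if np.linalg.norm(d)/n>20 else 1).tolist(),(rv/n).round(3).tolist())
E
python3 - <<'E'
from go import *
plan([.5112,.2382,.12],down(55.7))
E
```

```text
t 0.1 pos [ 133.1 -584.8  230.3] F [ 0.7 -0.9 -0.4] w 1.002 d [ 378.1  823.  -110.3] rv [-0.002 -0.001 -0.748] n 21
[26.0, -34.0, 5.0] [-0.0, -0.0, -0.036]
[27.0, -33.0, 5.0] [-0.0, -0.0, -0.036]
[29.0, -32.0, 5.0] [-0.0, -0.0, -0.036]
[30.0, -31.0, 5.0] [-0.0, -0.0, -0.036]
[31.0, -30.0, 5.0] [-0.0, -0.0, -0.036]
[32.0, -29.0, 5.0] [-0.0, -0.0, -0.036]
[33.0, -28.0, 5.0] [-0.0, -0.0, -0.036]
[34.0, -27.0, 5.0] [-0.0, -0.0, -0.036]
[35.0, -25.0, 5.0] [-0.0, -0.0, -0.036]
[36.0, -24.0, 5.0] [-0.0, -0.0, -0.036]
[37.0, -23.0, 5.0] [-0.0, -0.0, -0.036]
[37.0, -22.0, 5.0] [-0.0, -0.0, -0.036]
[38.0, -20.0, 5.0] [-0.0, -0.0, -0.036]
[39.0, -19.0, 5.0] [-0.0, -0.0, -0.036]
[39.0, -17.0, 5.0] [-0.0, -0.0, -0.036]
[40.0, -16.0, 5.0] [-0.0, -0.0, -0.036]
[41.0, -15.0, 5.0] [-0.0, -0.0, -0.036]
[41.0, -13.0, 5.0] [-0.0, -0.0, -0.036]
[42.0, -12.0, 5.0] [-0.0, -0.0, -0.036]
[42.0, -10.0, 5.0] [-0.0, -0.0, -0.036]
[42.0, -9.0, 5.0] [-0.0, -0.0, -0.036]
```

```bash
python3 -m jog '[[[26,-34,0],[0,0,-0.036],100],[[27,-33,0],[0,0,-0.036],100],[[29,-32,0],[0,0,-0.036],100],[[30,-31,0],[0,0,-0.036],100],[[31,-30,0],[0,0,-0.036],100],[[32,-29,0],[0,0,-0.036],100],[[33,-28,0],[0,0,-0.036],100],[[34,-27,0],[0,0,-0.036],100],[[35,-25,0],[0,0,-0.036],100],[[36,-24,0],[0,0,-0.036],100],[[37,-23,0],[0,0,-0.036],100],[[37,-22,0],[0,0,-0.036],100]]'
python3 -m jog '[[[38,-20,5],[0,0,-0.036],100],[[39,-19,5],[0,0,-0.036],100],[[39,-17,5],[0,0,-0.036],100],[[40,-16,5],[0,0,-0.036],100],[[41,-15,5],[0,0,-0.036],100],[[41,-13,10],[0,0,-0.036],100],[[42,-12,10],[0,0,-0.036],100],[[42,-10,10],[0,0,-0.036],100],[[42,-9,10],[0,0,-0.036],100]]'
python3 - <<'E'
from go import *
plan([.5112,.2382,.06],down(55.7))
E
```

```text
time: 1.3
position: [0.3495, -0.0981, 0.2242]
tcp_rot: [[0.789, 0.615, -0.004], [0.615, -0.789, 0.015], [0.006, -0.014, -1.0]]
force: [0.6, -0.1, -0.7]
width: 1.001
time: 2.2
position: [0.5074, 0.2762, 0.1607]
tcp_rot: [[0.538, 0.843, -0.001], [0.843, -0.538, 0.013], [0.011, -0.008, -1.0]]
force: [1.1, -0.7, 0.4]
width: 0.997
t 2.2 pos [507.4 276.2 160.7] F [ 1.1 -0.7  0.4] w 0.997 d [   3.8  -38.  -100.7] rv [-0.008 -0.01   0.03 ] n 3
[-10.0, 8.0, 33.0] [-0.003, -0.003, 0.01]
[-10.0, 8.0, 33.0] [-0.003, -0.003, 0.01]
[-10.0, 8.0, 34.0] [-0.003, -0.003, 0.01]
```

```bash
python3 -m jog '[[[-10,8,30],[0,0,0.01],100],[[-10,8,30],[0,0,0.01],100],[[-10,8,30],[0,0,0.01],100],[[0,0,0],[0,0,0],100]]'
python3 - <<'E'
from go import *
plan([.5112,.2382,.0035],down(55.7),4)
E
```

```text
time: 2.6
position: [0.5096, 0.2448, 0.0603]
tcp_rot: [[0.556, 0.831, -0.01], [0.831, -0.555, 0.011], [0.003, -0.015, -1.0]]
force: [-0.2, -0.9, -1.0]
width: 0.998
t 2.6 pos [509.6 244.8  60.3] F [-0.2 -0.9 -1. ] w 0.998 d [  1.6  -6.6 -56.8] rv [-0.015 -0.003  0.01 ] n 4
[-1.2, 1.5, 14.2] [-0.004, -0.001, 0.002]
[-1.2, 1.4, 14.2] [-0.004, -0.001, 0.002]
[-1.2, 1.4, 14.2] [-0.004, -0.001, 0.002]
[-1.1, 1.3, 14.2] [-0.004, -0.001, 0.002]
```

```bash
python3 -m jog '[[[-3,3,8],[-0.008,-0.002,0.005],100],[[-2,2.5,8],[-0.008,-0.002,0.005],100],[[0,0,8],[0,0,0],100],[[0,0,0],[0,0,0],100]]'
python3 - <<'E'
from go import *
plan([.5112,.2382,.0035],down(55.7),3)
E
```

```text
time: 3.0
position: [0.5129, 0.2386, 0.0387]
tcp_rot: [[0.564, 0.826, 0.006], [0.826, -0.564, 0.0], [0.004, 0.005, -1.0]]
force: [0.5, -0.1, 0.1]
width: 1.001
t 3.0 pos [512.9 238.6  38.7] F [ 0.5 -0.1  0.1] w 1.001 d [ -1.7  -0.4 -35.2] rv [ 0.005 -0.004 -0.001] n 3
[-0.5, -0.5, 11.7] [0.002, -0.001, -0.0]
[-0.4, -0.4, 11.7] [0.002, -0.001, -0.0]
[-0.4, -0.4, 11.7] [0.002, -0.001, -0.0]
```

```bash
python3 -m jog '[[[-1,-1,11.5],[0.004,-0.003,0],100],[[0,0,11.5],[0,0,0],100],[[0,0,11],[0,0,0],100],[[0,0,0],[0,0,0],100]]'
python3 - <<'E'
from go import *
plan([.5112,.2382,.0035],down(55.7),1)
E
```

```text
time: 3.4
position: [0.5125, 0.2393, 0.0039]
tcp_rot: [[0.564, 0.826, 0.004], [0.826, -0.564, 0.002], [0.003, 0.002, -1.0]]
force: [-0.3, 0.0, -0.2]
width: 1.002
t 3.4 pos [512.5 239.3   3.9] F [-0.3  0.  -0.2] w 1.002 d [-1.3 -1.1 -0.4] rv [ 0.002 -0.003 -0.   ] n 1
[-1.6, -0.5, 0.4] [0.002, -0.003, -0.0]
```

```bash
python3 -m jog '[[[-1.5,-0.5,0],[0,-0.003,0],100],[[0,0,0],[0,0,0],0],[[0,0,0],[0,0,0],0],[[0,0,0],[0,0,0],0],[[0,0,0],[0,0,0],0],[[0,0,0],[0,0,0],0],[[0,0,0],[0,0,0],0],[[0,0,0],[0,0,0],0]]'
python3 -m jog '[[[0,0,-10],[0,0,0],0],[[0,0,-20],[0,0,0],0],[[0,0,-40],[0,0,0],0],[[0,0,-45],[0,0,0],0],[[0,0,-45],[0,0,0],0],[[0,0,-45],[0,0,0],0],[[0,0,0],[0,0,0],0]]'
python3 - <<'E'
from go import *
import cv2
f=robot.grab_frame("scene"); c=f["img"]; 
g=robot.grab_frame("top"); np.savez("s1.npz",**f); np.savez("t1.npz",**g)
s=robot.observe(); P=np.array(s["position"])
from h import proj
o=[]
for q in(f,g):
    u=proj(q,P)[0].astype(int); u=np.clip(u,[50,60],[509,359]); o.append(cv2.resize(q["img"][u[1]-60:u[1]+60,u[0]-50:u[0]+50,::-1],None,fx=4,fy=4,interpolation=cv2.INTER_CUBIC)); print(u)
cv2.imwrite("pics/g1.png",np.hstack(o))
plan(hubP([0,0,110]),hubR(-1))
E
```

```text
time: 4.2
position: [0.5117, 0.2384, 0.0047]
tcp_rot: [[0.564, 0.826, 0.003], [0.826, -0.564, -0.001], [0.001, 0.003, -1.0]]
force: [0.4, -0.3, -1.0]
width: 0.631
time: 4.9
position: [0.5091, 0.2378, 0.2189]
tcp_rot: [[0.564, 0.826, -0.0], [0.826, -0.564, -0.002], [-0.002, 0.001, -1.0]]
force: [0.1, -0.5, 0.5]
width: 0.638
[419 130]
[108 213]
t 5.0 pos [507.6 237.2 212. ] F [ 0.8 -0.3 -1.6] w 0.634 d [  33.8 -234.   -16.7] rv [ 0.25  -0.472  0.929] n 8
[-22.0, 20.0, 2.0] [0.031, -0.059, 0.116]
[-19.0, 22.0, 3.0] [0.031, -0.059, 0.116]
[-16.0, 25.0, 3.0] [0.031, -0.059, 0.116]
[-13.0, 26.0, 3.0] [0.031, -0.059, 0.116]
[-10.0, 28.0, 3.0] [0.031, -0.059, 0.116]
[-6.0, 29.0, 3.0] [0.031, -0.059, 0.116]
[-3.0, 29.0, 2.0] [0.031, -0.059, 0.116]
[1.0, 30.0, 1.0] [0.031, -0.059, 0.116]
```

View pics/g1.png

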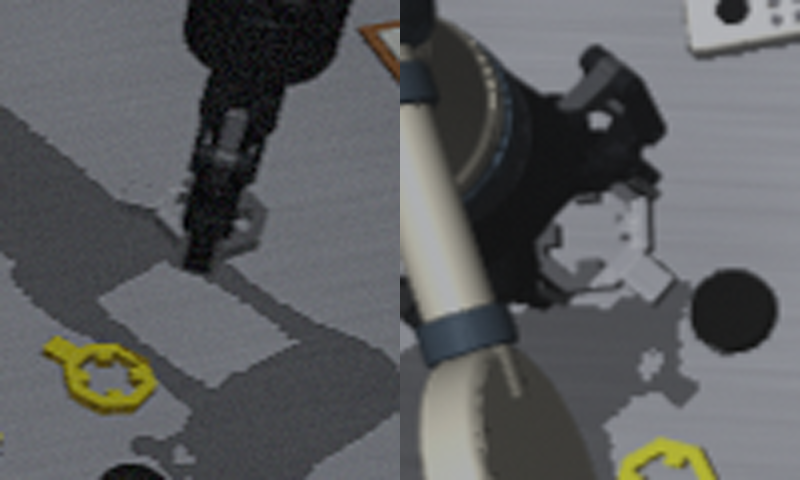

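The plate is gripped: the top crop shows it between the fingers at about (610,240), with its tab at about (655,280) and the pad empty. Moving above the hub.

```bash
python3 -m jog '[[[-22,20,0],[0.031,-0.059,0.116],0],[[-19,22,0],[0.031,-0.059,0.116],0],[[-16,25,1],[0.031,-0.059,0.116],0],[[-13,26,2],[0.031,-0.059,0.116],0],[[-10,28,2],[0.031,-0.059,0.116],0],[[-6,29,2],[0.031,-0.059,0.116],0],[[-3,25,2],[0.031,-0.059,0.116],0],[[0,20,1],[0.031,-0.059,0.116],0],[[0,0,0],[0,0,0],0]]'
python3 - <<'E'
from go import *
plan(hubP([0,0,80]),hubR(-1),4)
E
```

```text
time: 5.9
position: [0.5311, 0.0096, 0.1877]
tcp_rot: [[0.841, -0.012, -0.541], [-0.017, -1.0, -0.005], [-0.541, 0.014, -0.841]]
force: [0.2, 1.0, -1.4]
width: 0.633
t 5.9 pos [531.1   9.6 187.7] F [ 0.2  1.  -1.4] w 0.633 d [ -4.7  -6.7 -18.4] rv [-0.004  0.048 -0.034] n 4
[1.5, 1.6, 4.5] [-0.001, 0.012, -0.008]
[1.5, 1.6, 4.5] [-0.001, 0.012, -0.008]
[1.4, 1.6, 4.6] [-0.001, 0.012, -0.008]
[1.3, 1.7, 4.6] [-0.001, 0.012, -0.008]
```

```bash
python3 -m jog '[[[3,3.5,9],[-0.002,0.024,-0.017],0],[[3,3,9],[-0.002,0.024,-0.017],0],[[0,0,0],[0,0,0],0],[[0,0,0],[0,0,0],0]]'
cat > chk.py <<'E'
# fit held/placed plate silhouette pose relative to hub: overlay predicted
import sys
from go import *
from fit import *
import cv2
from hub import model
def overlay(name,af,L,tabsign,uz,du=(0,0),k=6):
    s=robot.observe(); P=np.array(s["position"]);R=np.array(s["tcp_rot"]); Rp=np.c_[R[:,0]*tabsign,-R[:,1]*tabsign,-R[:,2]]
    o=P-R[:,2]*uz/1000; parts=[prism(oct(af),0,.008),prism(tab(L),0,.008)]; parts=[p@Rp.T+o for p in parts]
    vis=[]
    for n in("scene","top"):
        f=robot.grab_frame(n); im=f["img"][:,:,::-1]; c=proj(f,(o+pose(HUB)[0])/2).astype(int)[0]
        cr=cv2.resize(im[c[1]-45:c[1]+45,c[0]-33:c[0]+33],None,fx=k,fy=k,interpolation=cv2.INTER_CUBIC)
        for p,col in [(p,(0,255,255)) for p in parts]+[(p,(0,255,0)) for p in model(HUB)[:3]]:
            h=cv2.convexHull(((proj(f,p)-c+[33.5,45.5])*k).astype(np.float32)); cv2.polylines(cr,[h.astype(int)],True,col,1)
        vis.append(cr)
    cv2.imwrite(name,np.hstack(vis))
E
python3 - <<'E'
from chk import *
overlay("pics/a1.png",.056,.047,-1,12)
plan(hubP([0,0,60]),hubR(-1),2)
E
```

```text
time: 6.3
position: [0.5243, 0.0033, 0.1619]
tcp_rot: [[0.861, 0.023, -0.509], [0.022, -1.0, -0.009], [-0.509, -0.004, -0.861]]
force: [0.6, -0.0, -0.6]
width: 0.639
t 6.4 pos [524.6   3.4 162.3] F [-0.4 -0.6  0.1] w 0.637 d [ -8.2  -0.7 -10.3] rv [-0.001  0.009  0.006] n 2
[-0.9, 0.3, 6.5] [-0.001, 0.005, 0.003]
[-1.0, 0.3, 6.5] [-0.001, 0.005, 0.003]
```

View pics/a1.png

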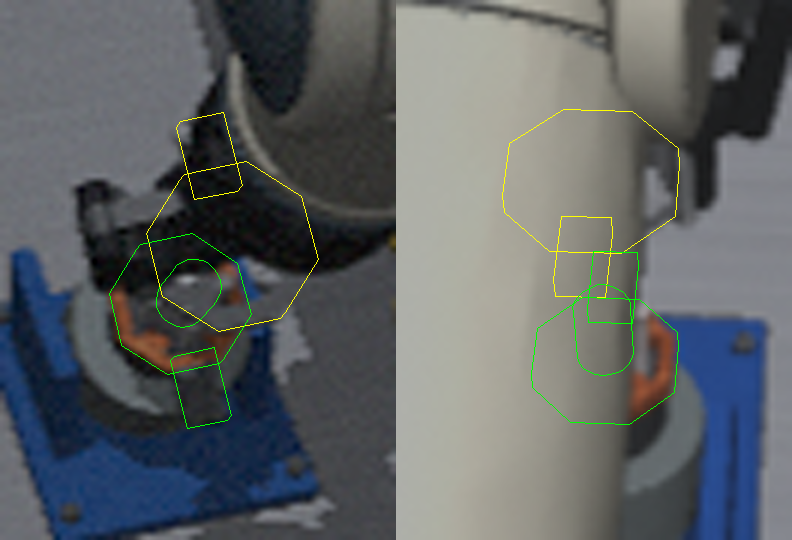

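```bash
cat >> go.py <<'E'
def hubstat():
    s=robot.observe(); o,R=pose(HUB); print("t",round(s["time"],2),"tcp in hub",((np.array(s["position"])-o)@R*1000).round(1),"F in hub",(np.array(s["force"])@R).round(1),"T",(np.array(s["torque"])@R).round(2),"w",round(s["width"],3))
E
python3 -m jog '[[[-1,0.5,8],[-0.001,0.005,0.003],0],[[-1,0.5,8],[0,0.004,0.003],0],[[0,0,8],[0,0,0],0],[[0,0,8],[0,0,0],0],[[0,0,0],[0,0,0],0]]'
python3 - <<'E'
from go import *
hubstat(); plan(hubP([0,0,24]),hubR(-1),1)
E
```

```text
time: 6.9
position: [0.5065, 0.0034, 0.1353]
tcp_rot: [[0.867, 0.021, -0.498], [0.018, -1.0, -0.01], [-0.498, 0.0, -0.867]]
force: [-1.2, 0.3, -0.7]
width: 0.635
t 6.9 tcp in hub [ 0.2 -0.9 40.6] F in hub [ 0.7 -0.3 -1.2] T [ 0.04  0.29 -0.03] w 0.635
t 6.9 pos [506.5   3.4 135.3] F [-1.2  0.3 -0.7] w 0.635 d [ -8.2  -1.  -14.5] rv [ 0.001 -0.002  0.001] n 1
[0.1, 0.9, 16.6] [0.001, -0.002, 0.001]
```

```bash
python3 -m jog '[[[0,0.9,6],[0,0,0],0],[[0,0,6],[0,0,0],0],[[0,0,5],[0,0,0],0],[[0,0,0],[0,0,0],0]]'
python3 - <<'E'
from go import *
hubstat(); plan(hubP([0,0,8]),hubR(-1),1)
E
```

```text
time: 7.3
position: [0.4974, 0.0022, 0.1193]
tcp_rot: [[0.867, 0.021, -0.498], [0.018, -1.0, -0.01], [-0.498, 0.0, -0.867]]
force: [0.7, 0.1, -0.6]
width: 0.634
t 7.3 tcp in hub [ 0.1  0.1 22.2] F in hub [-0.9 -0.1 -0.1] T [ 0.06  0.3  -0.03] w 0.634
t 7.3 pos [497.4   2.2 119.3] F [ 0.7  0.1 -0.6] w 0.634 d [ -7.    0.  -12.4] rv [ 0.001 -0.002  0.001] n 1
[0.1, -0.2, 14.2] [0.001, -0.002, 0.001]
```

```bash
python3 -m jog '[[[0,0,4],[0,0,0],0],[[0,0,4],[0,0,0],0],[[0,0,4],[0,0,0],0],[[0,0,0],[0,0,0],0]]'
python3 - <<'E'
from go import *
hubstat()
E
```

```text
time: 7.7
position: [0.4911, 0.002, 0.1082]
tcp_rot: [[0.867, 0.021, -0.498], [0.018, -1.0, -0.01], [-0.498, 0.0, -0.867]]
force: [0.3, 0.1, -1.3]
width: 0.638
t 7.7 tcp in hub [0.  0.2 9.4] F in hub [-0.9 -0.1 -1. ] T [-0.06  0.31 -0.02] w 0.638
```

```bash
python3 -m jog '[[[0,0,4],[0,0,0],0],[[0,0,4],[0,0,0],0],[[0,0,4],[0,0,0],0],[[0,0,3],[0,0,0],0],[[0,0,0],[0,0,0],0]]'
python3 - <<'E'
from go import *
hubstat()
E
```

```text
time: 8.2
position: [0.483, 0.0018, 0.0941]
tcp_rot: [[0.867, 0.021, -0.498], [0.018, -1.0, -0.01], [-0.498, 0.0, -0.867]]
force: [-0.2, -0.8, -0.0]
width: 0.638
t 8.2 tcp in hub [ 0.   0.2 -6.8] F in hub [ 0.2  0.8 -0.1] T [-0.01  0.35  0.  ] w 0.638
```

```bash
python3 -m jog '[[[0,0,2],[0,0,0],0],[[0,0,2],[0,0,0],0],[[0,0,0],[0,0,0],0]]'
python3 - <<'E'
from go import *
hubstat()
E
python3 -m jog '[[[0,0,1.5],[0,0,0],0],[[0,0,1.5],[0,0,0],0]]'
python3 - <<'E'
from go import *
hubstat()
E
```

```text
time: 8.5
position: [0.4809, 0.0018, 0.0904]
tcp_rot: [[0.867, 0.021, -0.497], [0.018, -1.0, -0.01], [-0.497, 0.0, -0.868]]
force: [0.1, -0.0, -0.1]
width: 0.636
t 8.5 tcp in hub [ -0.    0.2 -11.1] F in hub [-0.2  0.  -0. ] T [-0.    0.36 -0.02] w 0.636
time: 8.7
position: [0.4804, 0.0017, 0.0893]
tcp_rot: [[0.869, 0.021, -0.494], [0.018, -1.0, -0.01], [-0.495, 0.0, -0.869]]
force: [3.6, -0.2, 8.9]
width: 0.636
t 8.7 tcp in hub [ -0.1   0.2 -12.3] F in hub [1.3 0.3 9.6] T [-0.2   0.07 -0.02] w 0.636
```

```bash
python3 -m jog '[[[0,0,0],[0,0,0],78],[[0,0,0],[0,0,0],78],[[0,0,0],[0,0,0],78],[[0,0,-5],[0,0,0],78],[[0,0,-15],[0,0,0],80],[[0,0,-30],[0,0,0],80],[[0,0,-45],[0,0,0],100],[[0,0,-45],[0,0,0],100],[[0,0,0],[0,0,0],100]]'
python3 - <<'E'
from go import *
hubstat(); plan([.4897,-.2645,.2],down(88.2))
E
```

```text
time: 9.6
position: [0.5508, 0.0033, 0.2149]
tcp_rot: [[0.867, 0.021, -0.499], [0.018, -1.0, -0.01], [-0.499, -0.0, -0.867]]
force: [0.0, -0.6, 1.0]
width: 1.005
t 9.6 tcp in hub [  1.6   0.  131.7] F in hub [0.5 0.6 0.9] T [ 0.03  0.25 -0.  ] w 1.005
t 9.6 pos [550.8   3.3 214.9] F [ 0.  -0.6  1. ] w 1.005 d [ -61.1 -267.8  -14.9] rv [-0.396  0.417 -1.481] n 12
[-4.0, 22.0, 4.0] [-0.033, 0.035, -0.123]
[-7.0, 21.0, 4.0] [-0.033, 0.035, -0.123]
[-10.0, 20.0, 5.0] [-0.033, 0.035, -0.123]
[-12.0, 19.0, 5.0] [-0.033, 0.035, -0.123]
[-15.0, 17.0, 5.0] [-0.033, 0.035, -0.123]
[-17.0, 15.0, 5.0] [-0.033, 0.035, -0.123]
[-19.0, 12.0, 5.0] [-0.033, 0.035, -0.123]
[-20.0, 10.0, 5.0] [-0.033, 0.035, -0.123]
[-21.0, 7.0, 4.0] [-0.033, 0.035, -0.123]
[-22.0, 4.0, 4.0] [-0.033, 0.035, -0.123]
[-23.0, 1.0, 3.0] [-0.033, 0.035, -0.123]
[-23.0, -2.0, 2.0] [-0.033, 0.035, -0.123]
```

```bash
python3 -m jog '[[[-4,22,0],[-0.033,0.035,-0.123],100],[[-7,21,0],[-0.033,0.035,-0.123],100],[[-10,20,0],[-0.033,0.035,-0.123],100],[[-12,19,3],[-0.033,0.035,-0.123],100],[[-15,17,5],[-0.033,0.035,-0.123],100],[[-17,15,5],[-0.033,0.035,-0.123],100],[[-19,12,5],[-0.033,0.035,-0.123],100],[[-20,10,5],[-0.033,0.035,-0.123],100],[[-21,7,4],[-0.033,0.035,-0.123],100],[[-22,4,4],[-0.033,0.035,-0.123],100],[[-20,1,3],[-0.033,0.035,-0.1],100],[[0,0,0],[0,0,0],100]]'
python3 - <<'E'
from go import *
from hub import model
from fit import *
plan([.4897,-.2645,.07],down(88.2))
vis=[];o,R=pose(HUB);k=6
ps=[prism(oct(.056),0,.008),prism(tab(.047),0,.008)]
for n in("scene","top"):
    f=robot.grab_frame(n); c=proj(f,o).astype(int)[0]; im=f["img"][:,:,::-1]
    cr=cv2.resize(im[c[1]-40:c[1]+40,c[0]-33:c[0]+33],None,fx=k,fy=k,interpolation=cv2.INTER_CUBIC)
    for p in ps:
        h=cv2.convexHull(((proj(f,p@R.T+o)-c+[33.5,40.5])*k).astype(np.float32)); cv2.polylines(cr,[h.astype(int)],True,(0,255,0),1)
    vis.append(cr)
cv2.imwrite("pics/s2.png",np.hstack(vis))
E
```

```text
time: 10.8
position: [0.5046, -0.2464, 0.2066]
tcp_rot: [[0.121, 0.992, -0.026], [0.992, -0.122, -0.021], [-0.024, -0.023, -0.999]]
force: [0.3, 0.0, -0.3]
width: 1.003
t 10.8 pos [ 504.6 -246.4  206.6] F [ 0.3  0.  -0.3] w 1.003 d [ -14.9  -18.1 -136.6] rv [-0.024  0.023 -0.091] n 4
[-4.0, -2.0, 34.0] [-0.006, 0.006, -0.023]
[-4.0, -3.0, 34.0] [-0.006, 0.006, -0.023]
[-4.0, -3.0, 34.0] [-0.006, 0.006, -0.023]
[-5.0, -3.0, 34.0] [-0.006, 0.006, -0.023]
```

View pics/s2.png

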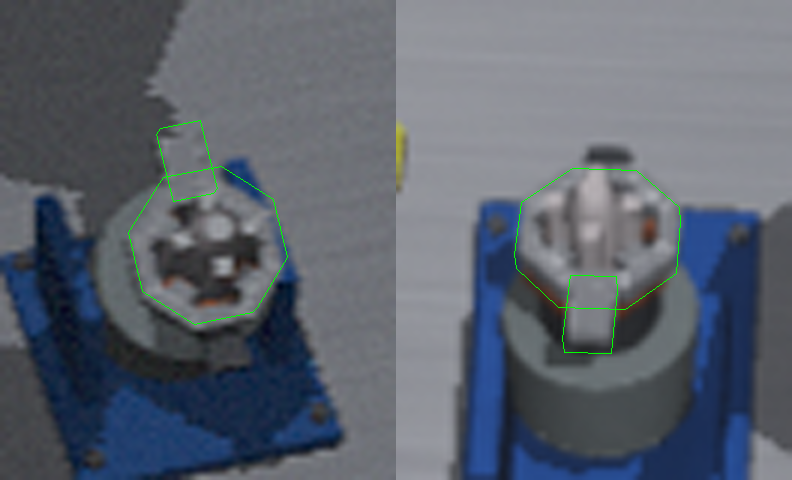

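The separator is home with its tab up the slope; the home outline coincides in both views. Now the disc.

```bash
python3 -m jog '[[[-5,-3,34],[-0.008,0.006,-0.03],100],[[-5,-3,34],[-0.008,0.006,-0.03],100],[[-5,-3,34],[-0.008,0.006,-0.03],100],[[-2,-1,20],[0,0,0],100],[[0,0,0],[0,0,0],100]]'
python3 - <<'E'
from go import *
plan([.4897,-.2645,.045],down(88.2),2)
E
```

```text
time: 11.4
position: [0.4951, -0.2565, 0.082]
tcp_rot: [[0.03, 1.0, -0.0], [1.0, -0.03, -0.004], [-0.004, -0.0, -1.0]]
force: [-0.7, 0.4, 0.1]
width: 0.995
t 11.4 pos [ 495.1 -256.5   82. ] F [-0.7  0.4  0.1] w 0.995 d [ -5.4  -8.  -37. ] rv [-0.     0.004  0.002] n 2
[-4.0, -2.6, 18.5] [-0.0, 0.002, 0.001]
[-4.1, -2.6, 18.5] [-0.0, 0.002, 0.001]
```

```bash
python3 -m jog '[[[-4.5,-3,18],[0,0.003,0],100],[[-4,-2.7,18],[0,0,0],100],[[0,0,0],[0,0,0],100]]'
python3 - <<'E'
from go import *
plan([.4897,-.2645,.0045],down(88.2),4)
E
```

```text
time: 11.7
position: [0.4916, -0.2621, 0.0478]
tcp_rot: [[0.028, 1.0, 0.001], [1.0, -0.028, -0.001], [-0.001, 0.001, -1.0]]
force: [0.7, 0.1, 0.4]
width: 1.0
t 11.7 pos [ 491.6 -262.1   47.8] F [0.7 0.1 0.4] w 1.0 d [ -1.9  -2.4 -43.3] rv [0.001 0.001 0.003] n 4
[-0.6, -0.5, 10.8] [0.0, 0.0, 0.001]
[-0.6, -0.5, 10.8] [0.0, 0.0, 0.001]
[-0.6, -0.5, 10.8] [0.0, 0.0, 0.001]
[-0.6, -0.5, 10.8] [0.0, 0.0, 0.001]
```

```bash
python3 -m jog '[[[-1.5,-1,11],[0,0,0],100],[[-1,-1,11],[0,0,0],100],[[0,0,11],[0,0,0],100],[[0,0,9],[0,0,0],100],[[0,0,0],[0,0,0],100]]'
python3 - <<'E'
from go import *
plan([.4897,-.2645,.0045],down(88.2),1)
E
```

```text
time: 12.2
position: [0.4928, -0.264, 0.0073]
tcp_rot: [[0.027, 1.0, 0.006], [1.0, -0.027, -0.004], [-0.004, 0.006, -1.0]]
force: [-0.0, 0.9, -0.4]
width: 0.999
t 12.2 pos [ 492.8 -264.     7.3] F [-0.   0.9 -0.4] w 0.999 d [-3.1 -0.5 -2.8] rv [0.006 0.004 0.005] n 1
[-0.6, -3.1, 2.8] [0.006, 0.004, 0.005]
```

```bash
python3 -m jog '[[[-0.5,-3.1,3],[0.006,0.004,0.005],100],[[0,0,0],[0,0,0],100]]'
python3 -m jog '[[[0,0,0],[0,0,0],0],[[0,0,0],[0,0,0],0],[[0,0,0],[0,0,0],0],[[0,0,0],[0,0,0],0],[[0,0,0],[0,0,0],0],[[0,0,0],[0,0,0],0],[[0,0,0],[0,0,0],0]]'
python3 -m jog '[[[0,0,-10],[0,0,0],0],[[0,0,-20],[0,0,0],0],[[0,0,-40],[0,0,0],0],[[0,0,-45],[0,0,0],0],[[0,0,-45],[0,0,0],0],[[0,0,-45],[0,0,0],0],[[0,0,0],[0,0,0],0]]'
python3 - <<'E'
from go import *
plan(hubP([0,0,100]),hubR(1))
E
```

```text
time: 12.4
position: [0.4894, -0.2644, 0.0041]
tcp_rot: [[0.032, 0.999, -0.001], [0.999, -0.032, 0.0], [0.0, -0.001, -1.0]]
force: [-0.3, 0.3, 0.2]
width: 0.997
time: 13.1
position: [0.4899, -0.265, 0.0055]
tcp_rot: [[0.033, 0.999, 0.001], [0.999, -0.033, -0.001], [-0.001, 0.001, -1.0]]
force: [-0.3, -0.2, -1.5]
width: 0.706
time: 13.8
position: [0.4882, -0.2638, 0.2198]
tcp_rot: [[0.032, 0.999, -0.003], [0.999, -0.032, 0.001], [0.001, -0.003, -1.0]]
force: [0.1, 0.4, 0.1]
width: 0.707
t 13.8 pos [ 488.2 -263.8  219.8] F [0.1 0.4 0.1] w 0.707 d [ 48.2 266.8 -33.2] rv [ 0.423  0.399 -1.582] n 13
[21.0, 3.0, 3.0] [0.033, 0.031, -0.122]
[20.0, 6.0, 3.0] [0.033, 0.031, -0.122]
[19.0, 8.0, 3.0] [0.033, 0.031, -0.122]
[18.0, 10.0, 4.0] [0.033, 0.031, -0.122]
[16.0, 13.0, 4.0] [0.033, 0.031, -0.122]
[15.0, 15.0, 4.0] [0.033, 0.031, -0.122]
[13.0, 16.0, 4.0] [0.033, 0.031, -0.122]
[10.0, 18.0, 4.0] [0.033, 0.031, -0.122]
[8.0, 19.0, 3.0] [0.033, 0.031, -0.122]
[5.0, 20.0, 3.0] [0.033, 0.031, -0.122]
[3.0, 21.0, 2.0] [0.033, 0.031, -0.122]
[0.0, 21.0, 2.0] [0.033, 0.031, -0.122]
[-2.0, 21.0, 1.0] [0.033, 0.031, -0.122]
```

```bash
python3 -m jog '[[[21,3,0],[0.033,0.031,-0.122],0],[[20,6,0],[0.033,0.031,-0.122],0],[[19,8,0],[0.033,0.031,-0.122],0],[[18,10,0],[0.033,0.031,-0.122],0],[[16,13,0],[0.033,0.031,-0.122],0],[[15,15,0],[0.033,0.031,-0.122],0],[[13,16,0],[0.033,0.031,-0.122],0],[[10,18,0],[0.033,0.031,-0.122],0],[[8,19,2],[0.033,0.031,-0.122],0],[[5,20,2],[0.033,0.031,-0.122],0],[[3,16,2],[0.033,0.031,-0.122],0],[[0,0,0],[0.033,0.031,-0.122],0]]'
python3 - <<'E'
from go import *
hubstat();plan(hubP([0,0,75]),hubR(1))
E
```

```text
time: 15.0
position: [0.5282, -0.037, 0.2278]
tcp_rot: [[-0.875, 0.045, -0.483], [0.049, 0.999, 0.004], [0.482, -0.02, -0.876]]
force: [0.3, -0.7, -1.1]
width: 0.706
t 15.0 tcp in hub [ 28.3  39.9 131.2] F in hub [-0.8  0.7 -0.9] T [-0.02  0.31 -0.06] w 0.706
t 15.0 pos [528.2 -37.  227.8] F [ 0.3 -0.7 -1.1] w 0.706 d [ -4.3  39.8 -62.8] rv [ 0.014  0.02  -0.066] n 2
[-12.0, 20.0, 29.0] [0.007, 0.01, -0.033]
[-13.0, 20.0, 28.0] [0.007, 0.01, -0.033]
```

```bash
python3 -m jog '[[[-13,20,12],[0.007,0.01,-0.033],0],[[-13,20,20],[0.007,0.01,-0.033],0],[[0,0,18],[0,0,0],0],[[0,0,0],[0,0,0],0]]'
python3 - <<'E'
from go import *
hubstat();plan(hubP([0,0,45]),hubR(1),3)
E
```

```text
time: 15.4
position: [0.5282, 0.0052, 0.1677]
tcp_rot: [[-0.864, -0.03, -0.502], [-0.027, 1.0, -0.013], [0.502, 0.002, -0.865]]
force: [0.4, 0.7, -0.9]
width: 0.706
t 15.4 tcp in hub [-2.4 -2.3 79.5] F in hub [-0.8 -0.7 -0.6] T [0.03 0.28 0.05] w 0.706
t 15.4 pos [528.2   5.2 167.7] F [ 0.4  0.7 -0.9] w 0.706 d [-19.3  -2.6 -28.7] rv [-0.003 -0.003  0.01 ] n 3
[0.8, -0.7, 11.5] [-0.001, -0.001, 0.003]
[0.8, -0.7, 11.5] [-0.001, -0.001, 0.003]
[0.8, -0.7, 11.5] [-0.001, -0.001, 0.003]
```

```bash
python3 -m jog '[[[1.5,-1.5,11],[-0.003,-0.003,0.01],0],[[1,-1,11],[0,0,0],0],[[0,0,11],[0,0,0],0],[[0,0,0],[0,0,0],0]]'
python3 - <<'E'
from go import *
hubstat();plan(hubP([0,0,28]),hubR(1),3)
E
```

```text
time: 15.8
position: [0.5102, 0.0015, 0.1423]
tcp_rot: [[-0.868, -0.018, -0.496], [-0.015, 1.0, -0.01], [0.496, -0.001, -0.868]]
force: [0.2, 0.7, -1.8]
width: 0.71
t 15.8 tcp in hub [ 0.6  1.  48.6] F in hub [-1.1 -0.7 -1.4] T [ 0.    0.3  -0.01] w 0.71
t 15.8 pos [510.2   1.5 142.3] F [ 0.2  0.7 -1.8] w 0.71 d [ -9.8   0.8 -18.1] rv [-0.     0.004 -0.002] n 3
[-0.2, 0.3, 6.9] [-0.0, 0.001, -0.001]
[-0.2, 0.3, 6.9] [-0.0, 0.001, -0.001]
[-0.2, 0.3, 6.9] [-0.0, 0.001, -0.001]
```

```bash
python3 -m jog '[[[-0.6,1,6],[0,0.004,-0.002],0],[[0,0,6],[0,0,0],0],[[0,0,6],[0,0,0],0],[[0,0,4],[0,0,0],0],[[0,0,0],[0,0,0],0]]'
python3 - <<'E'
from go import *
hubstat();plan(hubP([0,0,13]),hubR(1),3)
E
```

```text
time: 16.3
position: [0.5006, 0.0018, 0.1243]
tcp_rot: [[-0.868, -0.019, -0.496], [-0.016, 1.0, -0.009], [0.496, -0.0, -0.868]]
force: [-0.0, -0.3, -0.9]
width: 0.703
t 16.3 tcp in hub [-0.2  0.6 28.1] F in hub [-0.4  0.3 -0.8] T [ 0.03  0.35 -0.02] w 0.703
t 16.3 pos [500.6   1.8 124.3] F [-0.  -0.3 -0.9] w 0.703 d [ -7.7   0.4 -13. ] rv [ 0.     0.004 -0.001] n 3
[0.1, 0.2, 5.0] [0.0, 0.001, -0.0]
[0.1, 0.2, 5.0] [0.0, 0.001, -0.0]
[0.1, 0.2, 5.0] [0.0, 0.001, -0.0]
```

```bash
python3 -m jog '[[[0,0.5,4],[0,0.004,0],0],[[0,0,4],[0,0,0],0],[[0,0,4],[0,0,0],0],[[0,0,4],[0,0,0],0],[[0,0,0],[0,0,0],0]]'
python3 - <<'E'
from go import *
hubstat()
E
python3 -m jog '[[[0,0,4],[0,0,0],0],[[0,0,4],[0,0,0],0],[[0,0,3],[0,0,0],0],[[0,0,0],[0,0,0],0]]'
python3 - <<'E'
from go import *
hubstat()
E
```

```text
time: 16.8
position: [0.492, 0.0022, 0.1093]
tcp_rot: [[-0.866, -0.019, -0.5], [-0.016, 1.0, -0.01], [0.5, -0.0, -0.866]]
force: [-0.2, 0.1, -1.1]
width: 0.701
t 16.8 tcp in hub [-0.2 -0.  10.9] F in hub [-0.4 -0.1 -1.1] T [ 0.01  0.3  -0.02] w 0.701
time: 17.2
position: [0.486, 0.0021, 0.099]
tcp_rot: [[-0.866, -0.019, -0.5], [-0.016, 1.0, -0.01], [0.5, -0.0, -0.866]]
force: [-0.3, -0.1, -0.4]
width: 0.708
t 17.2 tcp in hub [-0.2 -0.  -1.1] F in hub [ 0.1  0.1 -0.5] T [0.04 0.31 0.07] w 0.708
```

```bash
python3 -m jog '[[[0,0,1.5],[0,0,0],0],[[0,0,1.5],[0,0,0],0]]'
python3 - <<'E'
from go import *
hubstat()
E
python3 -m jog '[[[0,0,1.2],[0,0,0],0],[[0,0,1.2],[0,0,0],0]]'
python3 - <<'E'
from go import *
hubstat()
E
```

```text
time: 17.4
position: [0.4849, 0.0021, 0.097]
tcp_rot: [[-0.867, -0.019, -0.498], [-0.016, 1.0, -0.01], [0.498, -0.0, -0.867]]
force: [2.7, 0.5, 5.2]
width: 0.711
t 17.4 tcp in hub [-0.2  0.  -3.3] F in hub [ 0.3 -0.5  5.8] T [ 0.06  0.22 -0.03] w 0.711
time: 17.6
position: [0.485, 0.0021, 0.097]
tcp_rot: [[-0.869, -0.019, -0.494], [-0.016, 1.0, -0.01], [0.494, -0.001, -0.869]]
force: [2.9, 0.9, 6.0]
width: 0.71
t 17.6 tcp in hub [-0.3 -0.  -3.3] F in hub [ 0.5 -0.8  6.6] T [0.04 0.14 0.03] w 0.71
```

```bash
python3 -m jog '[[[0,0,0],[0,0,0],85],[[0,0,0],[0,0,0],85],[[0,0,0],[0,0,0],85],[[0,0,-5],[0,0,0],85],[[0,0,-15],[0,0,0],85],[[0,0,-30],[0,0,0],85],[[0,0,-45],[0,0,0],85],[[0,0,-45],[0,0,0],85],[[0,0,0],[0,0,0],0]]'
python3 - <<'E'
from go import *
hubstat(); plan([.6845,.0325,.12],down(90))
E
```

```text
time: 18.5
position: [0.5547, 0.0034, 0.2202]
tcp_rot: [[-0.865, -0.019, -0.502], [-0.016, 1.0, -0.009], [0.502, -0.0, -0.865]]
force: [-0.7, -0.3, -0.1]
width: 0.696
t 18.5 tcp in hub [  0.9  -0.  138.3] F in hub [ 0.6  0.3 -0.5] T [-0.01  0.27  0.  ] w 0.696
t 18.5 pos [554.7   3.4 220.2] F [-0.7 -0.3 -0.1] w 0.696 d [ 129.8   29.1 -100.2] rv [-0.417 -0.409  1.549] n 12
[-13.6, 2.2, 1.8] [-0.035, -0.034, 0.129]
[-13.1, 3.9, 2.3] [-0.035, -0.034, 0.129]
[-12.4, 5.4, 2.9] [-0.035, -0.034, 0.129]
[-11.5, 6.9, 3.6] [-0.035, -0.034, 0.129]
[-10.4, 8.2, 4.2] [-0.035, -0.034, 0.129]
[-9.1, 9.3, 4.8] [-0.035, -0.034, 0.129]
[-7.7, 10.2, 5.5] [-0.035, -0.034, 0.129]
[-6.1, 10.9, 6.1] [-0.035, -0.034, 0.129]
[-4.5, 11.3, 6.6] [-0.035, -0.034, 0.129]
[-2.8, 11.6, 7.1] [-0.035, -0.034, 0.129]
[-1.0, 11.6, 7.6] [-0.035, -0.034, 0.129]
[0.7, 11.3, 8.0] [-0.035, -0.034, 0.129]
```

```bash
python3 -m jog '[[[-14,2,0],[-0.035,-0.034,0.129],0],[[-13,4,0],[-0.035,-0.034,0.129],0],[[-12,5,1],[-0.035,-0.034,0.129],0],[[-12,7,2],[-0.035,-0.034,0.129],0],[[-10,8,3],[-0.035,-0.034,0.129],0],[[-9,9,4],[-0.035,-0.034,0.129],0],[[-8,10,5],[-0.035,-0.034,0.129],0],[[-6,11,6],[-0.035,-0.034,0.129],0],[[-5,11,7],[-0.035,-0.034,0.129],0],[[-3,11,7],[-0.035,-0.034,0.129],0],[[-1,11,7],[-0.035,-0.034,0.129],0],[[0,0,0],[0,0,0.06],0]]'
python3 - <<'E'
from go import *
from fit import *
plan([.6845,.0325,.085],down(90))
vis=[];o,R=pose(HUB);k=6
ps=[prism(oct(.062),0.008,.016),prism(tab(.050)*[-1,1],0.008,.016)]
for n in("scene","top"):
    f=robot.grab_frame(n); c=proj(f,o).astype(int)[0]; im=f["img"][:,:,::-1]
    cr=cv2.resize(im[c[1]-40:c[1]+40,c[0]-33:c[0]+33],None,fx=k,fy=k,interpolation=cv2.INTER_CUBIC)
    for p in ps:
        h=cv2.convexHull(((proj(f,p@R.T+o)-c+[33.5,40.5])*k).astype(np.float32)); cv2.polylines(cr,[h.astype(int)],True,(0,255,0),1)
    vis.append(cr)
cv2.imwrite("pics/s3.png",np.hstack(vis))
E
```

```text
time: 19.7
position: [0.6802, 0.0246, 0.1277]
tcp_rot: [[-0.005, 0.999, -0.031], [1.0, 0.006, 0.024], [0.024, -0.031, -0.999]]
force: [-0.5, -0.6, -0.2]
width: 0.001
t 19.7 pos [680.2  24.6 127.7] F [-0.5 -0.6 -0.2] w 0.001 d [  4.3   7.9 -42.7] rv [-0.031 -0.024  0.006] n 1
[7.0, 6.0, 43.0] [-0.031, -0.024, 0.006]
```

View pics/s3.png

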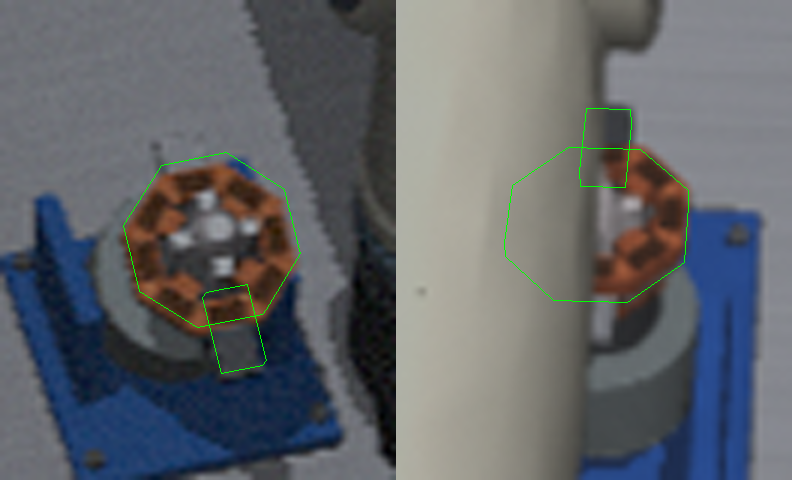

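```bash
python3 - <<'E'
from go import *
from fit import *
f=robot.grab_frame("scene"); o,R=pose(HUB)
im=f["img"].astype(int); u=proj(f,o)[0].astype(int)
m=comp((im[...,0]>1.5*im[...,2])&(im[...,0]>50),*u); print(m.sum())
for z in(.007,.008,.010,.012):
    g=lambda q:[(prism(oct(.062),z,z+.008)+[q[0],q[1],0])@R.T+o]
    q,c=fit(g,[f],[m],[0,0],[.002,.002]); print("z",z,q*1000,c)
# depth: fit plane to disc's face pixels
P=(cloud(f)-o)@R; r=np.hypot(P[...,0],P[...,1]); s=m&(f["z_map"]>0)&(r>.021)&(r<.029)&(abs(P[...,2])<.04); p=P[s]
A=np.c_[p[:,:2],np.ones(len(p))]; b=np.linalg.lstsq(A,p[:,2],rcond=None)[0]; print("face plane slopes deg",np.degrees(b[:2]),"z mm",b[2]*1000,len(p), np.std(p[:,2]-A@b))
# same for the seat plate in the first picture with radius 19-24 for bias
f=S; im=f["img"].astype(int); P=(cloud(f)-o)@R; r=np.hypot(P[...,0],P[...,1]); s=(im[...,0]>1.5*im[...,2])&(im[...,0]>50)&(r<.024)&(abs(P[...,2])<.02); p=P[s]; A=np.c_[p[:,:2],np.ones(len(p))]; b=np.linalg.lstsq(A,p[:,2],rcond=None)[0]; print("bias",np.degrees(b[:2]),b[2]*1000,len(p))
E
```

```text
605
z 0.007 [-3.47678185  1.6228838 ] 0.05614669421487603
z 0.008 [-3.61132813  2.18359375] 0.056766528925619834
z 0.01 [-3.96240234  2.44238281] 0.05860020661157025
z 0.012 [-4.32252502  3.06450653] 0.06071797520661157
face plane slopes deg [ 0.26533199 -1.16241718] z mm 15.373823185197882 205 0.0044171488579800595
bias [ 0.28557593 -0.74659579] -0.7343574850932546 125
```

The disc is flat: face at 16.1 mm and tilt under 1.5°. It has settled about 3.5 mm down-slope within the spline play, which is the geometric limit and inside the 5 mm tolerance. Now the buttons.

```bash
python3 -m jog '[[[4,3,12],[-0.015,-0.012,0.003],0],[[3,2,12],[-0.015,-0.012,0.003],0],[[0,0,12],[0,0,0],0],[[0,0,0],[0,0,0],0]]'
python3 - <<'E'
from go import *
plan([.6845,.0325,.055],down(90),3)
E
```

```text
time: 20.25
position: [0.685, 0.0303, 0.0926]
tcp_rot: [[-0.011, 1.0, 0.0], [1.0, 0.011, 0.001], [0.001, 0.0, -1.0]]
force: [-0.1, -0.3, -0.2]
width: -0.002
t 20.25 pos [685.   30.3  92.6] F [-0.1 -0.3 -0.2] w -0.002 d [ -0.5   2.2 -37.6] rv [ 0.    -0.001  0.011] n 3
[0.7, -0.1, 12.5] [0.0, -0.0, 0.004]
[0.7, -0.2, 12.5] [0.0, -0.0, 0.004]
[0.7, -0.2, 12.5] [0.0, -0.0, 0.004]
```

```bash
python3 -m jog '[[[2,0,12],[0,0,0],0],[[0,0,12],[0,0,0],0],[[0,0,12],[0,0,0],0],[[0,0,0],[0,0,0],0]]'
python3 -m jog '[[[0,0,3],[0,0,0],0],[[0,0,3],[0,0,0],0],[[0,0,3],[0,0,0],0]]'
python3 -m jog '[[[0,0,3],[0,0,0],0],[[0,0,3],[0,0,0],0]]'
```

```text
time: 20.65
position: [0.685, 0.0315, 0.0539]
tcp_rot: [[-0.011, 1.0, -0.0], [1.0, 0.011, 0.001], [0.001, -0.0, -1.0]]
force: [0.0, -0.0, -0.2]
width: 0.003
time: 20.95
position: [0.6853, 0.0313, 0.0453]
tcp_rot: [[-0.011, 1.0, 0.0], [1.0, 0.011, 0.001], [0.001, 0.0, -1.0]]
force: [-2.4, 0.2, 3.5]
width: 0.001
time: 21.15
position: [0.6855, 0.0313, 0.0419]
tcp_rot: [[-0.011, 1.0, 0.002], [1.0, 0.011, 0.001], [0.001, 0.002, -1.0]]
force: [-9.1, -0.1, 15.1]
width: 0.0
```

```bash
python3 -m jog '[[[0,0,1.5],[0,0,0],0],[[0,0,0],[0,0,0],0]]'
python3 -m jog '[[[0,0,-10],[0,0,0],0],[[0,0,-15],[0,0,0],0],[[0,0,-10],[0,0,0],0],[[0,0,0],[0,0,0],0]]'
python3 - <<'E'
from go import *
plan([.690,-.017,.075],down(90))
E
```

```text
time: 21.35
position: [0.6857, 0.0313, 0.0431]
tcp_rot: [[-0.011, 1.0, 0.003], [1.0, 0.011, 0.001], [0.001, 0.003, -1.0]]
force: [-3.5, 0.1, 3.7]
width: 0.004
time: 21.75
position: [0.6868, 0.0313, 0.0818]
tcp_rot: [[-0.011, 1.0, 0.007], [1.0, 0.011, 0.001], [0.001, 0.007, -1.0]]
force: [-0.2, -0.4, 1.0]
width: 0.005
t 21.75 pos [686.8  31.3  81.8] F [-0.2 -0.4  1. ] w 0.005 d [  3.2 -48.3  -6.8] rv [ 0.007 -0.001  0.011] n 2
[-24.0, 1.0, 3.0] [0.004, -0.0, 0.006]
[-24.0, 1.0, 3.0] [0.004, -0.0, 0.006]
```

The reading was ambiguous: 15 N at the bottom, then sagging back. I'll press red once more, more firmly, since that costs nothing.

```bash
python3 -m jog '[[[1,0,15],[0.006,0,0.01],0],[[0,-2,12],[0,0,0],0],[[0,0,4],[0,0,0],0],[[0,0,4],[0,0,0],0]]'
python3 -m jog '[[[0,0,4],[0,0,0],0]]'
python3 -m jog '[[[0,0,4],[0,0,0],0]]'
python3 -m jog '[[[0,0,4],[0,0,0],0]]'
```

```text
time: 22.15
position: [0.685, 0.0325, 0.0432]
tcp_rot: [[-0.0, 1.0, 0.001], [1.0, 0.0, 0.001], [0.001, 0.001, -1.0]]
force: [2.8, 0.3, 4.4]
width: -0.002
time: 22.25
position: [0.6853, 0.0325, 0.0417]
tcp_rot: [[-0.0, 1.0, 0.003], [1.0, 0.0, 0.001], [0.001, 0.003, -1.0]]
force: [-9.7, -0.0, 27.5]
width: 0.002
time: 22.35
position: [0.6854, 0.0325, 0.0417]
tcp_rot: [[-0.0, 1.0, 0.004], [1.0, 0.0, 0.001], [0.001, 0.004, -1.0]]
force: [-11.7, 0.3, 24.7]
width: 0.001
time: 22.45
position: [0.6853, 0.0325, 0.0419]
tcp_rot: [[-0.0, 1.0, 0.005], [1.0, 0.0, 0.001], [0.001, 0.005, -1.0]]
force: [-10.2, -0.7, 18.4]
width: 0.004
```

Red bottoms at z = 41.7 mm under 25 N, so it is fully down. Now up, then across to white.

```bash
python3 -m jog '[[[0,0,-10],[0,0,0],0],[[0,0,-20],[0,0,0],0],[[0,0,-10],[0,0,0],0],[[-20,1,0],[0.005,0,0],0],[[-20,1,0],[0,0,0],0],[[-6,0,0],[0,0,0],0],[[0,0,0],[0,0,0],0]]'
python3 - <<'E'
from go import *
plan([.6895,-.017,.055],down(90),2)
E
```

```text
time: 23.15
position: [0.6861, -0.0171, 0.0808]
tcp_rot: [[-0.001, 1.0, -0.004], [1.0, 0.001, 0.0], [0.0, -0.004, -1.0]]
force: [0.4, 0.4, -1.3]
width: 0.0
t 23.15 pos [686.1 -17.1  80.8] F [ 0.4  0.4 -1.3] w 0.0 d [  3.4   0.1 -25.8] rv [-0.004 -0.     0.001] n 2
[0.0, 1.8, 12.9] [-0.002, -0.0, 0.0]
[0.0, 1.7, 12.9] [-0.002, -0.0, 0.0]
```

```bash
python3 -m jog '[[[0,3.5,13],[-0.004,0,0],0],[[0,0,12],[0,0,0],0],[[0,0,4],[0,0,0],0],[[0,0,4],[0,0,0],0]]'
python3 -m jog '[[[0,0,4],[0,0,0],0]]'
python3 -m jog '[[[0,0,4],[0,0,0],0]]'
python3 -m jog '[[[0,0,4],[0,0,0],0]]'
```

```text
time: 23.55
position: [0.6892, -0.0165, 0.043]
tcp_rot: [[-0.001, 1.0, -0.002], [1.0, 0.001, 0.0], [0.0, -0.002, -1.0]]
force: [1.0, -3.0, 4.6]
width: -0.003
time: 23.65
position: [0.6894, -0.0165, 0.0417]
tcp_rot: [[-0.001, 1.0, -0.0], [1.0, 0.001, -0.001], [-0.001, -0.0, -1.0]]
force: [-10.2, -1.2, 25.3]
width: 0.003
time: 23.75
position: [0.6895, -0.0166, 0.0418]
tcp_rot: [[-0.002, 1.0, 0.001], [1.0, 0.002, -0.002], [-0.002, 0.001, -1.0]]
force: [-11.0, -0.5, 21.2]
width: 0.001
time: 23.85
position: [0.6895, -0.0166, 0.0419]
tcp_rot: [[-0.002, 1.0, 0.002], [1.0, 0.002, -0.002], [-0.002, 0.002, -1.0]]
force: [-9.0, -1.1, 17.0]
width: 0.001
```

```bash
python3 -m jog '[[[0,0,-10],[0,0,0],0],[[0,0,-25],[0,0,0],0],[[0,0,-45],[0,0,0],0],[[0,0,-45],[0,0,0],0],[[0,0,-45],[0,0,0],0],[[-45,0,0],[0,0,0],0],[[-45,0,0],[0,0,0],0],[[-45,0,0],[0,0,0],0],[[-45,0,0],[0,0,0],0],[[-45,0,0],[0,0,0],0],[[-20,0,0],[0,0,0],0],[[0,0,0],[0,0,0],0]]'
python3 - <<'E'
from go import *
from fit import *
f=robot.grab_frame("scene"); g=robot.grab_frame("top"); o,R=pose(HUB)
ms=[]
for q in(g,f):
    im=q["img"].astype(int); u=proj(q,o+R[:,2]*.012)[0].astype(int); ms.append(comp((im[...,0]>1.5*im[...,2])&(im[...,0]>50),*u))
for fs,mm in(([g],ms[:1]),([f],ms[1:])):
    G=lambda q:[(prism(oct(.062),.008,.016)+[q[0],q[1],0])@R.T+o]
    w,c=fit(G,fs,mm,[0,0],[.002,.002]); print(w*1000,c)
for n,a,b in(("scene",S,f),("top",T,g)):
    d=np.abs(a["img"].astype(int)-b["img"]).max(-1)
    for nm,uT,uS in(("remote",(160,153),(426,260)),("adapter",(341,160),(233,304)),("spanner",(415,293),(135,212))):
        u=uT if n=="top" else uS; print(n,nm,"diff>60:",(d[u[1]-22:u[1]+22,u[0]-28:u[0]+28]>60).sum())
k=4; vis=[]
for q in(f,g):
    c=proj(q,o+[.07,0,0]).astype(int)[0]; vis.append(cv2.resize(q["img"][c[1]-65:c[1]+65,c[0]-48:c[0]+48,::-1],None,fx=k,fy=k,interpolation=cv2.INTER_CUBIC))
    b=cloud(q); 
cv2.imwrite("pics/f.png",np.hstack(vis)); print(robot.observe()["force"],robot.observe()["position"])
for q in(f,g):
    P=cloud(q)
    for p in([.6845,.0325,.047],[.6895,-.017,.047]):
        u=np.round(proj(q,p)[0]).astype(int); print("btn z",np.median(P[u[1]-2:u[1]+3,u[0]-2:u[0]+3,2]).round(4))
E
```

```text
time: 25.05
position: [0.6918, -0.2616, 0.2206]
tcp_rot: [[-0.015, 1.0, 0.006], [1.0, 0.015, 0.0], [0.0, 0.006, -1.0]]
force: [0.3, 0.0, -0.4]
width: 0.001
[-2.0690918   0.35705566] 0.11771820695102686
[-3.57470703  2.20214844] 0.054289819376026276
scene remote diff>60: 0
scene adapter diff>60: 0
scene spanner diff>60: 0
top remote diff>60: 0
top adapter diff>60: 349
top spanner diff>60: 0
[0.09413283 0.47968959 0.04162094] [ 0.69226843 -0.25850603  0.22081046]
btn z 0.0471
btn z 0.0479
btn z 0.0474
btn z 0.0473
```

View pics/f.png

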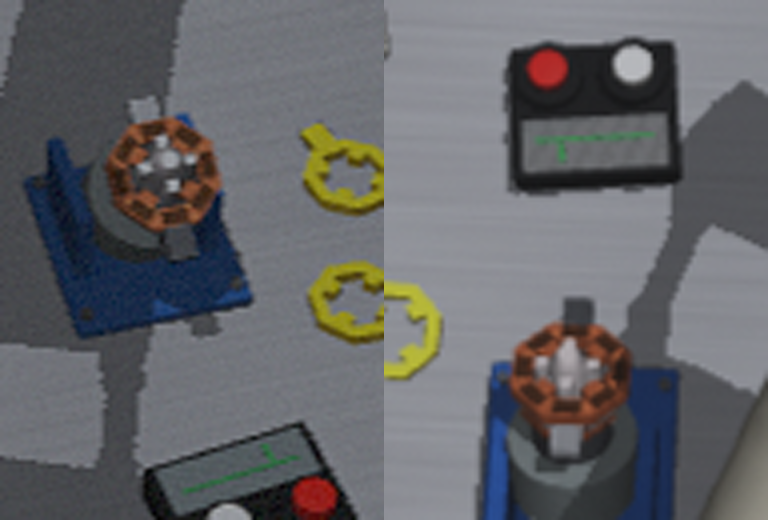

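```bash
python3 -c "
from workcell import robot
print(robot.close_job())"
```

```text
the job is handed in; nothing more can be done
None
```

I put the separator on the hub with its tab up the slope, then the disc on top with its tab down the slope. After that I pressed red and let it come up, then did the same with white, and handed the job in at about 25 s. No verdict is reported.

- **Plates:** the separator matched its home outline in both views when I checked it, before the disc went on. The disc lies flat with its face about 16 mm above the seat.
- **Buttons:** both bottomed at about 25 N and came back up to 47 mm. My first red press read ambiguously, so I pressed red a second time before moving to white.
- **Bystanders:** in the scene view the remote, adapter and spanner look unchanged. The top view showed a difference at the adapter, most likely the parked arm covering it, but I did not confirm that.
- **Disagreement:** the two cameras place the disc 2.1 mm and 3.6 mm down the slope, and 0.4 mm and 2.2 mm sideways. Both are within the 5 mm limit, and the splines allow only about 3.5 mm of play.

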